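# Hang the blue make-up palette on its display screw

## Task

Take the palette with the blue grip out of the rack and hang it on the brass screw of the display stand: bring its big hole over the screw head, then lower the palette, still holding it, until the screw sits at the top of the narrow slot, and let go so that it hangs upright. Leave the pink and brown palettes standing where they are in the rack.

Things in the scene. Friction and masses are not known exactly. Their poses are not given: they have to be found in the camera images.
- blue_tab (a point): Centre of the palette's blue grip, 44 wide (y), 14 thick (x), 55 mm high (z up): pinch the 14 mm from above. Under it a white plate 140 wide, 110 high, 8 thick, lower edge 137.5 mm below this point, colour pans on its +x face, 0.16 kg. Keyhole through the plate: 46 mm eight-sided hole, centre 89.5 mm below this point, and a 16 mm slot rising from it to 42.5 mm below this point.
- screw (a point): Middle of the screw's neck, 125 mm up on a fixed stand; x points along the screw out of the board to the head, z up. Neck 10 mm thick, 24 long, board's face 12 mm behind this point; brass head 26 across, 5 thick. Wooden board 160 wide, 16 thick, ends 12 mm above this point; foot 130 x 170 x 12 mm. Fully hung, the blue grip's centre is 47.5 mm above this point.
- pink_tab (a point): Centre of the grip of the pink palette, same shape; leave it. The palettes stand upright in a fixed dark rack in any order, one behind another along its x, 80 mm apart (66 mm free between grips). Slot walls reach 36 mm up each plate: lift straight up 45 mm or more to free one.
- brown_tab (a point): Centre of the grip of the brown palette, same shape; leave it. Palettes' pans and stand's screw both face away from the robot: their x axes agree within 35 degrees, so no turning round is needed.

How it is judged (in metres and radians):
On the way:
1. the blue palette, still held, has been lowered on the screw to within about 12 mm of fully down (x of blue_tab in the frame of screw between -0.02 and 0.02 m and y of blue_tab in the frame of screw between -0.015 and 0.015 m and z of blue_tab in the frame of screw between 0.03 and 0.06 m and contact force between the fingers and blue_palette above 0.5 N), for 0.1 s.
At the end, for the whole second after the job is handed in: The blue palette hangs at rest on the screw, the neck at the top of its narrow slot: its grip centre is within 20 mm along the screw and 15 mm sideways of the screw point and 35 to 57 mm above it, and it is upright within 11 degrees. The pink and brown grips are within 30 mm of where they began (x of blue_tab in the frame of screw between -0.02 and 0.02 m and y of blue_tab in the frame of screw between -0.015 and 0.015 m and z of blue_tab in the frame of screw between 0.035 and 0.057 m and angle between blue_tab's own z axis and vertical below 0.2 rad and linear speed of blue_palette below 0.03 m/s and distance of each of pink_tab, brown_tab from where it was at the start of the episode below 0.03 m); the robot touches nothing.
It fails at once if the pink or the brown palette is shifted by more than 30 mm or lifted from the rack (distance of any of pink_tab, brown_tab from where it was at the start of the episode above 0.03 m).
It also fails if it takes over 43 s, if anything falls off the work surface, if the arm or the gripper's body presses on something with over 40 N, if the wrist force passes 120 N, or if a joint passes its speed limit or range.

## Robot

A 6-joint arm with a two-finger parallel gripper is mounted at the origin on the work surface. World frame = base frame: x ahead of the robot, y to its left, z up, the work surface at z = 0. Lengths are in m, angles in degrees, forces in N, time in s.
With the tool pointing down it reaches from about 0.25 to 0.775 m from the base axis. Payload 8.9 kg.
Tool frame: the origin (TCP) lies at the very end of the fingers, on their centre line; the grasp point (between the pads) lies 19 mm behind it; z points along the fingers, y is the line along which they close (so a half turn about z gives the same grasp; the last joint's range is limited). The gripper opens to 85 mm and grips with 20 to 120 N. Pads are 22 mm wide; open, the fingers measure 114 mm over their backs; the gripper's body (76 mm by 85 mm) begins 54 mm behind the grasp point. The pads swing forward as they close: fully open they stand 13 mm farther back than shut.
Start: joints at [64.555, 16.656, -8.789, 64.555, 0, 82.019], TCP at [0.158, 0.501, 0.231] pointing down, gripper open.
Joint ranges: [-144.48, 144.48], [-52.06, 99.96], [-74.48, 78.29], [-112.23, 115.85], [-86.99, 84.42], [-180, 180]. Speed limits (degrees/s): [127.2, 127.2, 159.86, 180, 180, 180].

## Interface

Orientations are given as a 3x3 rotation matrix whose columns are the frame's x, y, z axes.
In Python, from rig import arm gives the robot as it stands. The module is installed in compiled form; this text tells all that it offers.
- The arm moves only by the tool carry_out, never from a script. Its argument "targets" is a list of rows, each an object with "translation": the shift along the tool's x, y, z in m, a list of three; "angular": the turn, a rotation vector about the tool's x, y, z in degrees, a list of three; "jaw": the finger opening in m, from 0 to 0.0854. A call has 1 to 20 rows; each row shifts and turns the commanded pose from where the row before left it, along the tool's axes as they then stand; what a row does not reach is not made up. A row lasts 1/8 s, in which the tool goes at most 62.5 mm and 10.7 degrees, less where a joint would pass 70% of its speed; a pose out of reach is approached as far as the arm can. A call is refused whole if a number of a shift passes 0.0625 or a number of a turn 10.7, either way. A call with a gripper value outside its range is refused whole. The fingers move at their own pace and stop on an object; "newtons" is the grip in N (left out, the last holds). Time passes only in rows, so rows that do not move let the fingers close. It gives the time, the measured TCP pose, the force, the opening and the grip force at its end, in the units of the state.
- arm.observe(): the state, without advancing time (a new reading comes with each control period).
- arm.capture(name): name is "side" or "top"; returns a dict with "pixels" (420x560x3 uint8, red, green, blue), "z_map" (420x560 float32, m along the optical axis (not along the pixel's ray), 0 where there is no reading), "fx", "fy", "cx", "cy" (pixels), "world_from_camera" (4x4, takes a point from camera to world coordinates). Camera axes: x right, y up, looking along -z (the intrinsics and any distortion apply to the point x, -y, -z); pixel columns grow to the right and rows downward; lengths in m; the calibration is good to about 2 mm. A picture is of the moment at which its call begins.
- arm.sign_off(): hands the job in; it is judged then, once.
The state is a dict: "clock": time; "joint_positions": joint angles; "joint_velocities": joint speeds; "joint_torque": joint torques, N m; "tool_pos": TCP position; "tool_rot": TCP orientation; "force": force on the tool from outside, world axes, zero at the start; "wrist_torque": the same for the moment, N m; "opening": finger opening in m; "grasp_force": force on a finger pad.
Only numpy, scipy, OpenCV 4.12 (cv2) and the standard library are available. Lean on these libraries where they do the work, as an engineer would, in place of code of your own. Each camera call takes 0.05 s, during which the arm holds its last target. There are 200 camera calls.

## Working session

There is one attempt and no reset: what is moved stays moved. The work goes in short steps, Python scripts to look and compute and a tool call to move; the robot and the scene stay as the last step left them, time stands still between calls to the robot, and variables do not carry over. Pictures are saved under pics/ and viewed, at most 10 in all, crops included, and the job is handed in when it is done.

Besides the shell and the picture viewer there is one more tool, called after "Call:" by a JSON object that holds its "name" and its "arguments", one argument or row to a line. carry_out: Moves the arm, as the interface text tells. Its arguments: {"type":"object","properties":{"targets":{"type":"array","items":{"type":"object","properties":{"translation":{"type":"array","items":{"type":"number"}},"angular":{"type":"array","items":{"type":"number"}},"jaw":{"type":"number"}}}},"newtons":{"type":"number"}},"required":["targets"]}

```bash
mkdir -p pics
cat > h.py <<'E'
import numpy as np, cv2
from rig import arm
def cap(n):
    c=arm.capture(n); z=c["z_map"]; v,u=np.indices(z.shape)
    P=np.stack([(u-c["cx"])/c["fx"]*z,-(v-c["cy"])/c["fy"]*z,-z],-1)
    T=np.array(c["world_from_camera"]); W=P@T[:3,:3].T+T[:3,3]; W[z==0]=np.nan
    return c,W
def save(c,f): cv2.imwrite(f,c["pixels"][...,::-1])
E
python3 - <<'E'
from h import *
ims=[]
for n in("side","top"):
    c,W=cap(n); save(c,f"pics/{n}0.png"); np.savez(f"{n}0.npz",W=W,p=c["pixels"],T=c["world_from_camera"],k=[c["fx"],c["fy"],c["cx"],c["cy"]])
    print(n,np.round(c["world_from_camera"],3).tolist(),[c[k] for k in c if k not in("pixels","z_map","world_from_camera")])
s=arm.observe(); print(s["clock"],s["tool_pos"],np.round(s["tool_rot"],3))
E
```

```text
side [[0.98, 0.146, -0.134, 0.367], [-0.198, 0.673, -0.712, -0.694], [-0.014, 0.725, 0.689, 0.852], [0.0, 0.0, 0.0, 1.0]] [446.2459721806745, 446.2459721806745, 278.90822320835804, 220.30486179295988]
top [[0.012, 0.982, -0.19, 0.36], [-1.0, 0.008, -0.024, -0.028], [-0.022, 0.19, 0.981, 1.0], [0.0, 0.0, 0.0, 1.0]] [479.46699038473986, 479.46699038473986, 277.14400000385626, 205.27184271109377]
0.1 [0.15740403 0.50045913 0.23079594] [[-0.954  0.3   -0.   ]
 [ 0.3    0.954 -0.001]
 [ 0.    -0.001 -1.   ]]
```

View pics/side0.png

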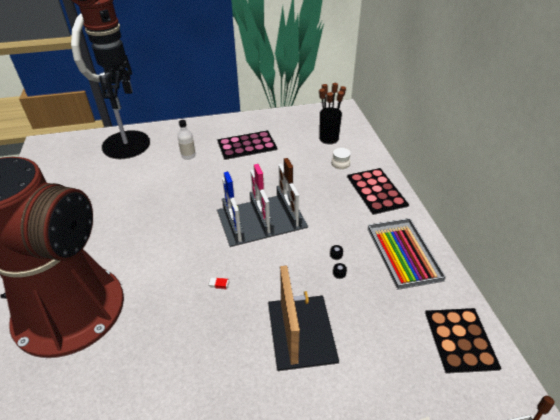

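View pics/top0.png

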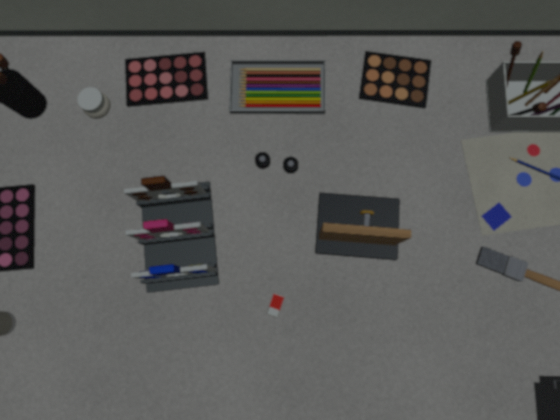

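The side view shows the rack with blue (229,187), pink (258,178) and brown (289,170), and the stand's screw at (306,297). In the top view they are at blue (163,270), pink (158,226), brown (155,184), screw (368,215) and board (365,233).

```bash
cat >> h.py <<'E'
def ang(P):  # long axis direction in xy as angle from +y (deg)
    d=np.linalg.svd(P-P.mean(0),full_matrices=False)[2][0]; d=d*np.sign(d[1]); return np.degrees(np.arctan2(-d[0],d[1]))
def grip(p,W,col,ztop=None):
    h=cv2.cvtColor(p,cv2.COLOR_RGB2HSV).astype(int); H,S,V=h[...,0],h[...,1],h[...,2]
    R={"blue":(abs(H-120)<8)&(S>150),"pink":(abs(H-167)<9)&(S>130),"brown":((H<14))&(S>110)&(V<130)}[col]
    m=R&(W[...,2]>.10)
    n,l,s,_=cv2.connectedComponentsWithStats(m.astype(np.uint8))
    return m,l,s
E
python3 - <<'E'
from h import *
for n in("side","top"):
    d=np.load(n+"0.npz"); W,p=d["W"],d["p"]
    for c in("blue","pink","brown"):
        m,l,s=grip(p,W,c)
        for i in range(1,len(s)):
            if s[i,4]<25: continue
            P=W[l==i]; zt=np.percentile(P[:,2],97); T=P[P[:,2]>zt-.012]
            print(n,c,s[i].tolist(),"ztop",zt.round(4),"mid",((T.min(0)+T.max(0))/2).round(4),"mean",T.mean(0).round(4),"ang",ang(T[:,:2]).round(1),len(T))
    # board & screw
    if n=="top":
        r=W[205:250,310:420].reshape(-1,3); b=r[(r[:,2]>.125)&(r[:,2]<.15)]; rect=cv2.minAreaRect(b[:,:2].astype(np.float32)); print("board",rect,b.mean(0),ang(b[:,:2]))
        sc=W[205:226,355:382].reshape(-1,3); sc=sc[(sc[:,2]>.09)&(sc[:,2]<.145)]; print("screwpts",sc.mean(0),sc.min(0),sc.max(0),len(sc))
        w=W[262:285,125:215].reshape(-1,3); w=w[(w[:,2]>.09)&(w[:,2]<.13)]; print("plate top",w.mean(0),ang(w[:,:2]),w.min(0),w.max(0))
    else:
        sc=W[285:308,297:315]; q=sc[(sc[...,2]>.09)]; print("screw side",q.round(3)[::6].tolist())
E
```

```text
side blue [224, 172, 10, 25, 152] ztop 0.1753 mid [0.4058 0.1877 0.1705] mean [0.4057 0.1838 0.1722] ang 5.4 65
side pink [252, 164, 11, 25, 174] ztop 0.1747 mid [0.4843 0.2038 0.1701] mean [0.4838 0.2    0.1717] ang 7.4 72
side brown [72, 0, 45, 31, 832] ztop 0.5207 mid [0.1528 0.4635 0.5168] mean [0.1543 0.4591 0.5154] ang -79.7 166
side brown [332, 83, 5, 10, 36] ztop 0.1872 mid [0.7935 0.5743 0.1818] mean [0.7933 0.5715 0.1824] ang -2.5 20
side brown [320, 85, 14, 17, 116] ztop 0.1885 mid [0.7528 0.5422 0.1833] mean [0.7539 0.5389 0.1834] ang 0.4 63
side brown [338, 87, 8, 15, 64] ztop 0.1873 mid [0.8026 0.5288 0.1815] mean [0.8008 0.5257 0.1831] ang -30.9 47
side brown [0, 158, 59, 113, 2791] ztop 0.3794 mid [ 0.049  -0.0064  0.3749] mean [ 0.0517 -0.0335  0.375 ] ang -19.1 533
side brown [284, 158, 9, 25, 142] ztop 0.1745 mid [0.5639 0.2136 0.1692] mean [0.5626 0.2081 0.171 ] ang 6.1 67
side brown [1, 189, 93, 130, 3762] ztop 0.3573 mid [ 0.1043 -0.0543  0.3556] mean [ 0.1026 -0.0586  0.3571] ang -25.6 205
side brown [534, 396, 20, 24, 217] ztop 0.15 mid [ 0.84   -0.4655  0.145
[... 909 characters left out ...]
n [0.7604 0.5092 0.1801] ang 81.0 17
top brown [535, 104, 11, 7, 53] ztop 0.1537 mid [ 0.7149 -0.4956  0.1495] mean [ 0.7149 -0.4948  0.1501] ang -17.2 52
top brown [142, 177, 27, 12, 206] ztop 0.1748 mid [0.5637 0.2142 0.1699] mean [0.5635 0.2135 0.1715] ang 5.9 153
board ((0.4967312514781952, -0.17120757699012756), (0.15920110046863556, 0.044481001794338226), 85.98907470703125) [ 0.48512221 -0.17073935  0.13503571] -4.211375068799016
screwpts [ 0.50901941 -0.17133405  0.12947475] [ 0.49340499 -0.18300502  0.11734747] [ 0.52034642 -0.15995645  0.13930448] 121
plate top [0.40727021 0.1832216  0.11462165] 7.1502817670465575 [0.39503411 0.12042126 0.09058355] [0.41965123 0.26092446 0.12993737]
```

Call:
{"name": "carry_out", "arguments": {
  "targets": [
    {"translation": [-0.0415,-0.0277,0],"angular": [0,0,0],"jaw": 0.06},
    {"translation": [-0.0415,-0.0277,0],"angular": [0,0,0],"jaw": 0.06},
    {"translation": [-0.0415,-0.0277,0],"angular": [0,0,0],"jaw": 0.06},
    {"translation": [-0.0415,-0.0277,0],"angular": [0,0,0],"jaw": 0.06},
    {"translation": [-0.0415,-0.0277,0],"angular": [0,0,0],"jaw": 0.06},
    {"translation": [-0.0415,-0.0277,0],"angular": [0,0,0],"jaw": 0.06},
    {"translation": [-0.0415,-0.0277,0],"angular": [0,0,0],"jaw": 0.06},
    {"translation": [-0.0415,-0.0277,0],"angular": [0,0,0],"jaw": 0.06},
    {"translation": [0,0,0],"angular": [0,0,9.4],"jaw": 0.06},
    {"translation": [0,0,0],"angular": [0,0,9.4],"jaw": 0.06},
    {"translation": [0,0,0],"angular": [0,0,9.4],"jaw": 0.06},
    {"translation": [0,0,0],"angular": [0,0,9.4],"jaw": 0.06},
    {"translation": [0,0,0],"angular": [0,0,9.4],"jaw": 0.06},
    {"translation": [0,0,0],"angular": [0,0,9.4],"jaw": 0.06},
    {"translation": [0,0,0],"angular": [0,0,9.4],"jaw": 0.06},
    {"translation": [0,0,0],"angular": [0,0,0],"jaw": 0.06},
    {"translation": [0,0,0],"angular": [0,0,0],"jaw": 0.06}
  ]
}}

```text
clock: 2.22
tool_pos: [0.4076, 0.1898, 0.2312]
tool_rot: [[-0.121, 0.993, -0.0], [0.993, 0.121, -0.0], [-0.0, -0.0, -1.0]]
force: [-0.3, 0.6, 0.2]
opening: 0.0602
grasp_force: 0.0
```

Run:
```python
from h import *
s=arm.observe(); print(s["clock"],s["tool_pos"],np.round(s["tool_rot"],3),s["joint_positions"],s["opening"])
c,W=cap("side"); save(c,"pics/side1.png")
d=np.load("top0.npz"); W=d["W"]; r=W[205:250,310:420].reshape(-1,3)
b=r[(r[:,2]>.1335)&(r[:,2]<.145)&(r[:,0]<.496)]; rect=cv2.minAreaRect(b[:,:2].astype(np.float32)); print("board",rect,ang(b[:,:2]))
e=W[211:224,360:377]; print(e[::2,::2,0].round(3)); print(e[::2,::2,1].round(3)); print(e[::2,::2,2].round(3))
```

```text
2.225 [0.40761539 0.18976521 0.23118553] [[-0.121  0.993 -0.   ]
 [ 0.993  0.121 -0.   ]
 [-0.    -0.    -1.   ]] [ 1.56326905e+01  8.47731780e+00 -1.94274002e+01  6.21145308e+01
  1.01882356e-03  9.86891810e+01] 0.060246783060911954
board ((0.48287731409072876, -0.17022821307182312), (0.15920673310756683, 0.016175029799342155), 85.79583740234375) -4.120296080572257
[[0.52  0.519 0.519 0.518 0.518 0.518 0.518 0.541 0.541]
 [0.516 0.516 0.515 0.515 0.515 0.515 0.515 0.537 0.537]
 [0.532 0.532 0.512 0.513 0.512 0.514 0.533 0.533 0.532]
 [0.528 0.528 0.509 0.508 0.508 0.529 0.528 0.528 0.528]
 [0.524 0.523 0.505 0.505 0.505 0.524 0.524 0.524 0.524]
 [0.52  0.52  0.502 0.5   0.501 0.52  0.52  0.52  0.52 ]
 [0.516 0.515 0.497 0.497 0.497 0.516 0.515 0.516 0.516]]
[[-0.16  -0.163 -0.166 -0.17  -0.173 -0.176 -0.18  -0.206 -0.211]
 [-0.16  -0.163 -0.166 -0.17  -0.174 -0.177 -0.181 -0.206 -0.211]
 [-0.177 -0.181 -0.167 -0.171 -0.174 -0.18  -0.203 -0.206 -0.21 ]
 [-0.177 -0.181 -0.167 -0.171 -0.174 -0.198 -0.202 -0.206 -0.21 ]
 [-0.177 -0.181 -0.167 -0.171 -0.174 -0.197 -0.202 -0.206 -0.21 ]
 [-0.177 -0.181 -0.167 -0.17  -0.174 -0.198 -0.202 -0.206 -0.21 ]
 [-0.177 -0.181 -0.167 -0.17  -0.174 -0.198 -0.201 -0.206 -0.21 ]]
[[0.124 0.132 0.134 0.135 0.138 0.139 0.136 0.015 0.012]
 [0.126 0.13  0.132 0.134 0.133 0.135 0.134 0.012 0.01 ]
 [0.012 0.014 0.128 0.126 0.129 0.118 0.009 0.011 0.013]
 [0.012 0.011 0.125 0.128 0.129 0.01  0.011 0.013 0.011]
 [0.011 0.015 0.127 0.127 0.128 0.013 0.011 0.011 0.012]
 [0.009 0.012 0.123 0.132 0.128 0.011 0.012 0.009 0.011]
 [0.01  0.013 0.128 0.128 0.129 0.012 0.014 0.011 0.009]]
```

View pics/side1.png

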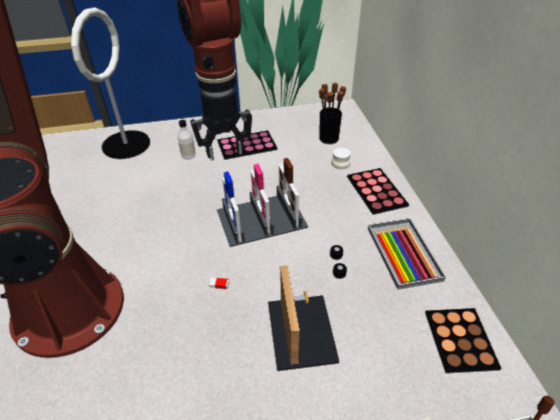

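The gripper is near (222,140), above the rack; blue grip top is at (229,175). I'll check the TCP's projection before descending.

Run:
```python
from h import *
c,W=cap("side"); T=np.array(c["world_from_camera"])
for p in([.4076,.1898,.2312],[.3777,.1862,.231],[.4374,.1934,.231],[.407,.189,.1745]):
    q=T[:3,:3].T@(np.array(p)-T[:3,3]); print(p,c["cx"]-c["fx"]*q[0]/q[2],c["cy"]+c["fy"]*q[1]/q[2])
im=cv2.resize(c["pixels"][90:250,160:340],None,fx=4,fy=4,interpolation=cv2.INTER_CUBIC)[...,::-1]; cv2.imwrite("pics/crop1.png",im[:600])
g=W[140:165,205:235]; print(g[::3,::3,2].round(3)); print(g[::3,::3,1].round(3))
```

```text
[0.4076, 0.1898, 0.2312] 225.82951076284382 156.96711039870993
[0.3777, 0.1862, 0.231] 213.42976316002537 159.5146248261065
[0.4374, 0.1934, 0.231] 238.05184954301185 154.59335836484763
[0.407, 0.189, 0.1745] 227.8336231795338 176.07719749539677
[[ 0.29   0.294  0.293 -0.003  0.008  0.01   0.01   0.011    nan  0.013]
 [ 0.285  0.287  0.285  0.001 -0.001  0.009  0.012  0.012  0.013  0.011]
 [ 0.278  0.281  0.273  0.001 -0.     0.012  0.013  0.01   0.012  0.008]
 [ 0.262  0.269  0.267  0.003  0.001  0.011  0.011  0.01   0.012  0.009]
 [-0.001  0.258  0.262  0.001  0.004 -0.003  0.008  0.01   0.01   0.011]
 [ 0.001  0.253  0.253 -0.003  0.002 -0.001  0.009  0.009  0.01   0.012]
 [ 0.004  0.244  0.245  0.     0.002 -0.003  0.007  0.008  0.005 -0.   ]
 [-0.001  0.001  0.001 -0.004 -0.    -0.001  0.002  0.004  0.001 -0.   ]
 [-0.002  0.001  0.003 -0.     0.001  0.003 -0.002 -0.     0.001  0.003]]
[[0.181 0.175 0.174 0.632 0.612 0.606 0.604 0.601   nan 0.594]
 [0.178 0.173 0.175 0.607 0.608 0.59  0.584 0.582 0.577 0.578]
 [0.176 0.17  0.18  0.589 0.589 0.568 0.565 0.567 0.562 0.566]
 [0.187 0.177 0.177 0.568 0.569 0.552 0.55  0.549 0.544 0.547]
 [0.563 0.18  0.173 0.553 0.548 0.555 0.537 0.532 0.53  0.527]
 [0.544 0.175 0.174 0.543 0.533 0.536 0.519 0.516 0.512 0.509]
 [0.522 0.177 0.173 0.521 0.517 0.521 0.505 0.501 0.504 0.509]
 [0.512 0.507 0.506 0.511 0.503 0.502 0.496 0.491 0.492 0.492]
 [0.498 0.491 0.486 0.489 0.485 0.481 0.485 0.48  0.476 0.471]]
```

View pics/crop1.png

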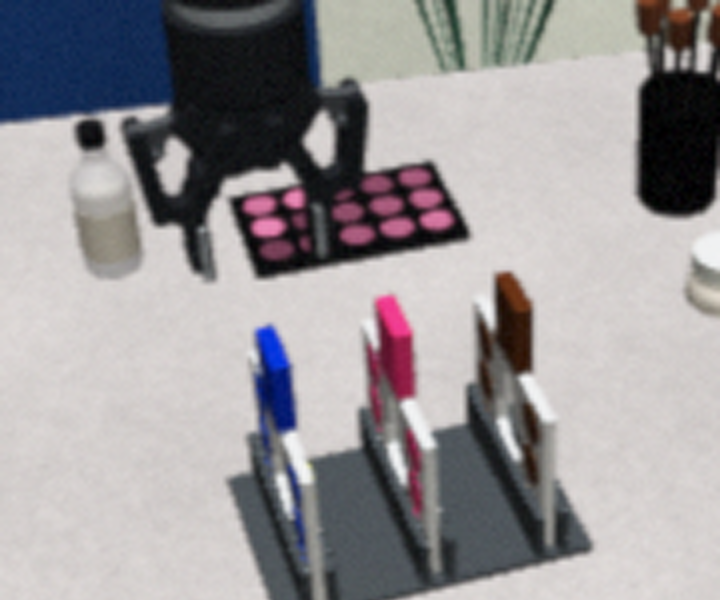

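The crop shows both fingertips straddling x≈(211..240), right above the blue grip, which matches the projection. Descending and gripping.

Call:
{"name": "carry_out", "arguments": {
  "targets": [
    {"translation": [0,0,0.025],"angular": [0,0,0],"jaw": 0.06},
    {"translation": [0,0,0.025],"angular": [0,0,0],"jaw": 0.06},
    {"translation": [0,0,0.025],"angular": [0,0,0],"jaw": 0.06},
    {"translation": [0,0,0.026],"angular": [0,0,0],"jaw": 0.06},
    {"translation": [0,0,0],"angular": [0,0,0],"jaw": 0.03},
    {"translation": [0,0,0],"angular": [0,0,0],"jaw": 0.0},
    {"translation": [0,0,0],"angular": [0,0,0],"jaw": 0.0},
    {"translation": [0,0,0],"angular": [0,0,0],"jaw": 0.0},
    {"translation": [0,0,0],"angular": [0,0,0],"jaw": 0.0},
    {"translation": [0,0,0],"angular": [0,0,0],"jaw": 0.0},
    {"translation": [0,0,0],"angular": [0,0,0],"jaw": 0.0}
  ],
  "newtons": 40
}}

```text
clock: 3.7
tool_pos: [0.4086, 0.19, 0.1314]
tool_rot: [[-0.118, 0.993, 0.002], [0.993, 0.118, 0.001], [0.0, 0.002, -1.0]]
force: [-1.5, -0.4, 6.3]
opening: 0.0137
grasp_force: 40.3
```

Call:
{"name": "carry_out", "arguments": {
  "targets": [
    {"translation": [0,0,-0.015],"angular": [0,0,0],"jaw": 0.0},
    {"translation": [0,0,-0.015],"angular": [0,0,0],"jaw": 0.0},
    {"translation": [0,0,-0.02],"angular": [0,0,0],"jaw": 0.0},
    {"translation": [0,0,-0.02],"angular": [0,0,0],"jaw": 0.0},
    {"translation": [0,0,-0.02],"angular": [0,0,0],"jaw": 0.0},
    {"translation": [0,0,0],"angular": [0,0,0],"jaw": 0.0},
    {"translation": [0,0,0],"angular": [0,0,0],"jaw": 0.0}
  ]
}}

```text
clock: 4.58
tool_pos: [0.4074, 0.1897, 0.2197]
tool_rot: [[-0.117, 0.993, -0.001], [0.993, 0.117, -0.0], [-0.0, -0.001, -1.0]]
force: [-0.1, 0.1, -2.6]
opening: 0.0135
grasp_force: 39.3
```

```bash
cat >> h.py <<'E'
def plate(W,s):
    o=s["tool_pos"];R=s["tool_rot"]; L=(W-o)@R   # tool coords; plate top ~ z tool +.01
    return L
E
python3 - <<'E'
from h import *
s=arm.observe(); print(s["clock"],s["tool_pos"],np.round(s["tool_rot"],3),s["force"],s["opening"],s["grasp_force"])
for n in("side","top"):
    c,W=cap(n); save(c,f"pics/{n}2.png"); L=plate(W,s)
    m,l,st=grip(c["pixels"],W,"blue"); P=W[m&(abs(L[...,0])<.1)&(abs(L[...,1])<.03)]; print(n,"grip z range",np.percentile(P[:,2],[3,97]),"y",P[:,1].min(),P[:,1].max(),len(P))
    # plate points: by tool coords
    k=(abs(L[...,1])<.012)&(abs(L[...,0])<.09)&(L[...,2]>.004)&(L[...,2]<.03)
    Q=L[k]; print("plate x extents(tool)",np.percentile(Q[:,0],[0,1,99,100]).round(4),"ang in tool",np.degrees(np.polyfit(Q[:,0],Q[:,1],1)[0]),"y mean",Q[:,1].mean(),len(Q))
E
```

```text
4.575 [0.40740169 0.18968932 0.21969121] [[-0.117  0.993 -0.001]
 [ 0.993  0.117 -0.   ]
 [-0.    -0.001 -1.   ]] [-0.05142213  0.13115681 -2.60498953] 0.01345386749628283 39.267255663871765
side grip z range [0.12856092 0.26295989] y 0.13044926623501962 0.21108156866752026 179
plate x extents(tool) [-0.0709 -0.0703  0.0178  0.0286] ang in tool -1.516831307666697 y mean -0.0035933387371186397 115
top grip z range [0.12789217 0.35840127] y 0.1324283479365835 0.17812879805541607 102
plate x extents(tool) [-0.0695 -0.0694 -0.0156 -0.0128] ang in tool -0.9704459974647065 y mean -0.0011480001956475894 205
```

View pics/side2.png

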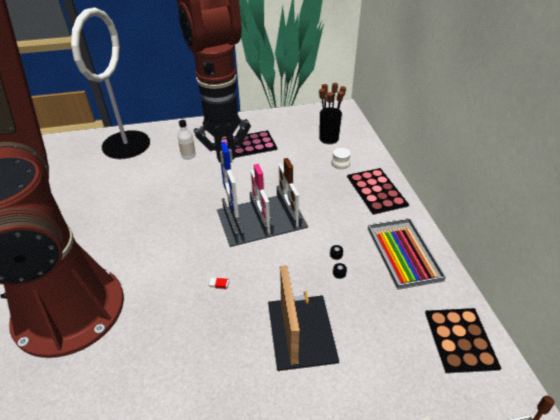

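The blue palette hangs in the gripper at (227,175), clear of the rack; pink and brown have not moved. Carrying it to a point in front of the screw.

Call:
{"name": "carry_out", "arguments": {
  "targets": [
    {"translation": [0,0,-0.025],"angular": [0,0,0],"jaw": 0.0},
    {"translation": [0,0,-0.025],"angular": [0,0,0],"jaw": 0.0},
    {"translation": [-0.0377,-0.0044,0],"angular": [0,0,0],"jaw": 0.0},
    {"translation": [-0.0377,-0.0044,0],"angular": [0,0,0],"jaw": 0.0},
    {"translation": [-0.0377,-0.0044,0],"angular": [0,0,0],"jaw": 0.0},
    {"translation": [-0.0377,-0.0044,0],"angular": [0,0,0],"jaw": 0.0},
    {"translation": [-0.0377,-0.0044,0],"angular": [0,0,0],"jaw": 0.0},
    {"translation": [0,0,0],"angular": [0,0,5.45],"jaw": 0.0},
    {"translation": [0,0,0],"angular": [0,0,5.45],"jaw": 0.0},
    {"translation": [0.0028,0.0382,0],"angular": [0,0,0],"jaw": 0.0},
    {"translation": [0.0028,0.0382,0],"angular": [0,0,0],"jaw": 0.0},
    {"translation": [0.0028,0.0382,0],"angular": [0,0,0],"jaw": 0.0},
    {"translation": [0.0028,0.0382,0],"angular": [0,0,0],"jaw": 0.0},
    {"translation": [-0.0349,0.0026,0],"angular": [0,0,0],"jaw": 0.0},
    {"translation": [-0.0349,0.0026,0],"angular": [0,0,0],"jaw": 0.0},
    {"translation": [-0.0349,0.0026,0],"angular": [0,0,0],"jaw": 0.0},
    {"translation": [-0.0349,0.0026,0],"angular": [0,0,0],"jaw": 0.0},
    {"translation": [-0.0349,0.0026,0],"angular": [0,0,0],"jaw": 0.0},
    {"translation": [0,0,0],"angular": [0,0,0],"jaw": 0.0},
    {"translation": [0,0,0],"angular": [0,0,0],"jaw": 0.0}
  ]
}}

```text
clock: 7.18
tool_pos: [0.5612, -0.1744, 0.2695]
tool_rot: [[0.073, 0.997, -0.001], [0.997, -0.073, 0.001], [0.001, -0.001, -1.0]]
force: [-0.3, -0.1, -3.1]
opening: 0.0137
grasp_force: 40.7
```

```bash
cat > look.py <<'E'
from h import *
import sys
s=arm.observe(); print(s["clock"],s["tool_pos"],np.round(s["tool_rot"],3).tolist(),np.round(s["force"],1),s["opening"],s["grasp_force"])
for n in("side","top"):
    c,W=cap(n); save(c,f"pics/{n}{sys.argv[1]}.png"); L=plate(W,s)
    k=(abs(L[...,1])<.015)&(abs(L[...,0])<.09)&(L[...,2]>.013)&(L[...,2]<.04)
    Q=L[k]
    if len(Q)<20: print(n,len(Q)); continue
    print(n,"plate x ext(tool)",np.percentile(Q[:,0],[0,1,99,100]).round(4),"ang",np.degrees(np.polyfit(Q[:,0],Q[:,1],1)[0]).round(2),"y med",np.median(Q[:,1]).round(4),"ztop",np.percentile(Q[:,2],2).round(4),len(Q))
    if n=="top":
        b=W[(W[...,2]>.1335)&(W[...,2]<.143)&(W[...,0]<.494)&(W[...,0]>.46)&(abs(W[...,1]+.17)<.1)]
        if len(b)>50: print("board",cv2.minAreaRect(b[:,:2].astype(np.float32)),len(b))
E
python3 look.py 3
```

```text
7.175 [ 0.56117449 -0.17443317  0.26954238] [[0.073, 0.997, -0.001], [0.997, -0.073, 0.001], [0.001, -0.001, -1.0]] [-0.3 -0.1 -3.1] 0.013689098707235106 40.71882963180542
side plate x ext(tool) [-0.0704 -0.0701  0.0191  0.0283] ang -1.97 y med -0.0053 ztop 0.0132 215
top 0
```

View pics/side3.png

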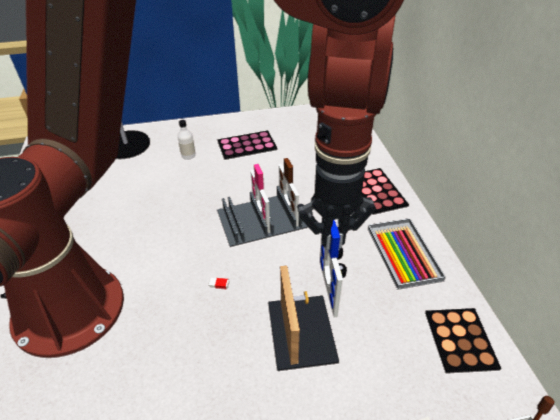

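The palette is at (333,265), in front of the stand with its screw at (306,297); the rack palettes have not moved. Lowering until the hole is level with the screw.

Call:
{"name": "carry_out", "arguments": {
  "targets": [
    {"translation": [0,0,0.02],"angular": [0,0,0],"jaw": 0.0},
    {"translation": [0,0,0.02],"angular": [0,0,0],"jaw": 0.0},
    {"translation": [0,0,0.02],"angular": [0,0,0],"jaw": 0.0},
    {"translation": [0,0,0.0106],"angular": [0,0,0],"jaw": 0.0},
    {"translation": [0,-0.01,0],"angular": [0,0,0],"jaw": 0.0},
    {"translation": [0,0,0],"angular": [0,0,0],"jaw": 0.0},
    {"translation": [0,0,0],"angular": [0,0,0],"jaw": 0.0}
  ]
}}

```text
clock: 8.15
tool_pos: [0.5519, -0.1744, 0.2006]
tool_rot: [[0.073, 0.997, 0.001], [0.997, -0.073, -0.001], [-0.001, 0.002, -1.0]]
force: [-0.1, -0.1, -2.2]
opening: 0.0134
grasp_force: 40.7
```

```bash
python3 look.py 4
python3 - <<'E'
import cv2
for n,(a,b,c,d) in dict(side=(200,350,240,400)).items():
    im=cv2.imread(f"pics/{n}4.png")[a:b,c:d]; cv2.imwrite("pics/crop4.png",cv2.resize(im,None,fx=4,fy=4,interpolation=cv2.INTER_CUBIC))
E
```

```text
8.15 [ 0.55192808 -0.17438056  0.20064475] [[0.073, 0.997, 0.001], [0.997, -0.073, -0.001], [-0.001, 0.002, -1.0]] [-0.1 -0.1 -2.2] 0.013404989825002428 40.711469650268555
side plate x ext(tool) [-0.0707 -0.0702  0.0127  0.0151] ang -2.31 y med -0.0052 ztop 0.0131 174
top 0
```

View pics/crop4.png

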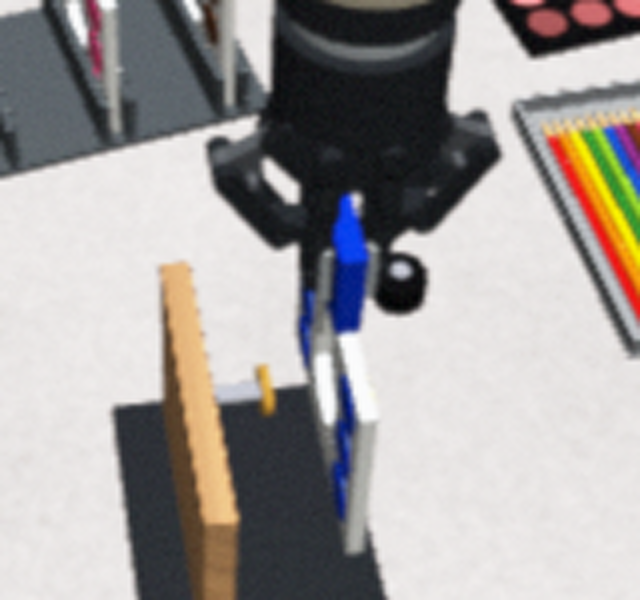

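The crop shows the screw head at (265,390), just left of the plate's hole (325,400), with the plate roughly parallel to the board. Moving the hole over the head.

Call:
{"name": "carry_out", "arguments": {
  "targets": [
    {"translation": [0,-0.01,0],"angular": [0,0,0],"jaw": 0.0},
    {"translation": [0,-0.01,0],"angular": [0,0,0],"jaw": 0.0},
    {"translation": [0,-0.006,0],"angular": [0,0,0],"jaw": 0.0},
    {"translation": [0,-0.006,0],"angular": [0,0,0],"jaw": 0.0},
    {"translation": [0,-0.004,0],"angular": [0,0,0],"jaw": 0.0},
    {"translation": [0,0,0],"angular": [0,0,0],"jaw": 0.0}
  ]
}}

```text
clock: 9.0
tool_pos: [0.5154, -0.1716, 0.1998]
tool_rot: [[0.073, 0.997, 0.0], [0.997, -0.073, -0.0], [0.0, 0.0, -1.0]]
force: [-0.2, -0.0, -1.8]
opening: 0.0137
grasp_force: 40.7
```

Call:
{"name": "carry_out", "arguments": {
  "targets": [
    {"translation": [0,-0.005,0],"angular": [0,0,0],"jaw": 0.0},
    {"translation": [0,-0.004,0],"angular": [0,0,0],"jaw": 0.0},
    {"translation": [0,-0.0035,0],"angular": [0,0,0],"jaw": 0.0},
    {"translation": [0,0,0],"angular": [0,0,0],"jaw": 0.0},
    {"translation": [0,0,0],"angular": [0,0,0],"jaw": 0.0}
  ]
}}

```text
clock: 9.62
tool_pos: [0.5033, -0.1707, 0.1998]
tool_rot: [[0.073, 0.997, 0.0], [0.997, -0.073, -0.0], [-0.0, 0.0, -1.0]]
force: [0.2, -0.8, -1.8]
opening: 0.0141
grasp_force: 40.7
```

```bash
python3 look.py 5
python3 - <<'E'
import cv2
im=cv2.imread("pics/side5.png")[220:350,240:370]; cv2.imwrite("pics/crop5.png",cv2.resize(im,None,fx=4.6,fy=4.6,interpolation=cv2.INTER_CUBIC))
E
```

```text
9.625 [ 0.5032816  -0.1707277   0.19977365] [[0.073, 0.997, 0.0], [0.997, -0.073, -0.0], [-0.0, 0.0, -1.0]] [ 0.2 -0.8 -1.8] 0.014064943221818957 40.70640027523041
side plate x ext(tool) [-0.0705 -0.0702  0.0027  0.0176] ang -1.9 y med -0.0042 ztop 0.0131 147
top plate x ext(tool) [0.0508 0.0518 0.0707 0.0708] ang -2.71 y med -0.0025 ztop 0.0133 68
board ((0.4872997999191284, -0.09920954704284668), (0.016633495688438416, 0.013089020736515522), 89.80818939208984) 64
```

View pics/crop5.png

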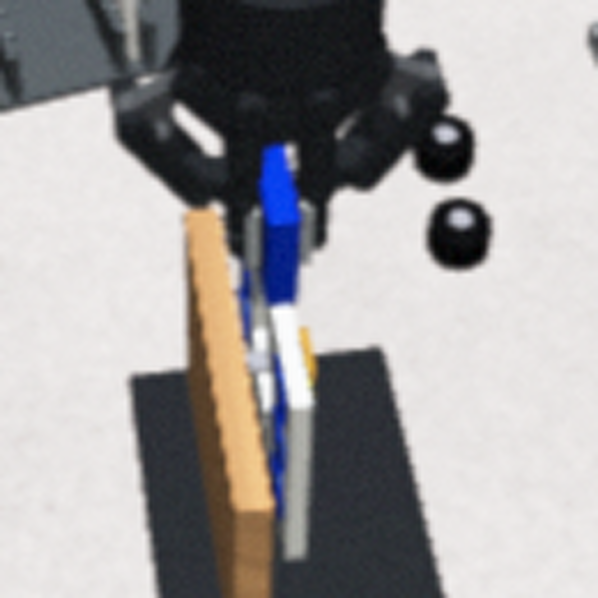

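The brass head at (308,355) is now on the robot-far side of the plate, with the neck at (258,358), so the head is through the hole. Lowering.

Call:
{"name": "carry_out", "arguments": {
  "targets": [
    {"translation": [0,0,0.008],"angular": [0,0,0],"jaw": 0.0},
    {"translation": [0,0,0.006],"angular": [0,0,0],"jaw": 0.0},
    {"translation": [0,0,0.006],"angular": [0,0,0],"jaw": 0.0},
    {"translation": [0,0,0.005],"angular": [0,0,0],"jaw": 0.0},
    {"translation": [0,0,0.005],"angular": [0,0,0],"jaw": 0.0},
    {"translation": [0,0,0.005],"angular": [0,0,0],"jaw": 0.0},
    {"translation": [0,0,0],"angular": [0,0,0],"jaw": 0.0}
  ]
}}

```text
clock: 10.6
tool_pos: [0.5029, -0.1705, 0.1643]
tool_rot: [[0.073, 0.997, -0.001], [0.997, -0.073, 0.0], [0.0, -0.001, -1.0]]
force: [0.2, -0.6, -2.0]
opening: 0.0134
grasp_force: 40.7
```

Free sliding so far; lowering the last few millimetres.

Call:
{"name": "carry_out", "arguments": {
  "targets": [
    {"translation": [0,0,0.003],"angular": [0,0,0],"jaw": 0.0},
    {"translation": [0,0,0.002],"angular": [0,0,0],"jaw": 0.0},
    {"translation": [0,0,0.002],"angular": [0,0,0],"jaw": 0.0},
    {"translation": [0,0,0],"angular": [0,0,0],"jaw": 0.0},
    {"translation": [0,0,0],"angular": [0,0,0],"jaw": 0.0}
  ]
}}

```text
clock: 11.22
tool_pos: [0.5033, -0.1707, 0.1582]
tool_rot: [[0.073, 0.997, 0.001], [0.997, -0.073, -0.0], [-0.0, 0.001, -1.0]]
force: [-3.1, 1.5, 6.0]
opening: 0.0133
grasp_force: 41.7
```

Contact: the screw is carrying the palette. Releasing and withdrawing upwards.

Call:
{"name": "carry_out", "arguments": {
  "targets": [
    {"translation": [0,0,0],"angular": [0,0,0],"jaw": 0.018},
    {"translation": [0,0,0],"angular": [0,0,0],"jaw": 0.025},
    {"translation": [0,0,0],"angular": [0,0,0],"jaw": 0.04},
    {"translation": [0,0,0],"angular": [0,0,0],"jaw": 0.05},
    {"translation": [0,0,0],"angular": [0,0,0],"jaw": 0.05},
    {"translation": [0,0,-0.02],"angular": [0,0,0],"jaw": 0.05},
    {"translation": [0,0,-0.03],"angular": [0,0,0],"jaw": 0.05},
    {"translation": [0,0,-0.04],"angular": [0,0,0],"jaw": 0.05},
    {"translation": [0,0,-0.04],"angular": [0,0,0],"jaw": 0.05},
    {"translation": [0,0,0],"angular": [0,0,0],"jaw": 0.05},
    {"translation": [0,0,0],"angular": [0,0,0],"jaw": 0.05},
    {"translation": [0,0,0],"angular": [0,0,0],"jaw": 0.05},
    {"translation": [0,0,0],"angular": [0,0,0],"jaw": 0.05}
  ]
}}

```text
clock: 12.85
tool_pos: [0.5028, -0.1705, 0.2868]
tool_rot: [[0.073, 0.997, -0.001], [0.997, -0.073, 0.001], [0.001, -0.001, -1.0]]
force: [0.8, 1.1, 0.8]
opening: 0.05
grasp_force: 0.0
```

Run:
```python
from h import *
s=arm.observe(); print(s["clock"],s["tool_pos"],s["force"])
c,W=cap("side"); m,l,st=grip(c["pixels"],W,"blue")
for i in range(1,len(st)):
    if st[i,4]>25:
        P=W[l==i]; print(st[i],P[P[:,2]>P[:,2].max()-.012].mean(0).round(4),P[P[:,2]<P[:,2].min()+.012].mean(0).round(4),np.percentile(P[:,2],97).round(4))
im=c["pixels"][130:350,190:400,::-1]; cv2.imwrite("pics/crop6.png",cv2.resize(im,None,fx=2.7,fy=2.7,interpolation=cv2.INTER_CUBIC))
```

```text
12.85 [ 0.50276346 -0.17046781  0.2868462 ] [0.76245807 1.12424657 0.81213737]
[293 265  11  33 269] [ 0.5012 -0.1711  0.1991] [ 0.5004 -0.1299  0.1041] 0.2019
```

View pics/crop6.png

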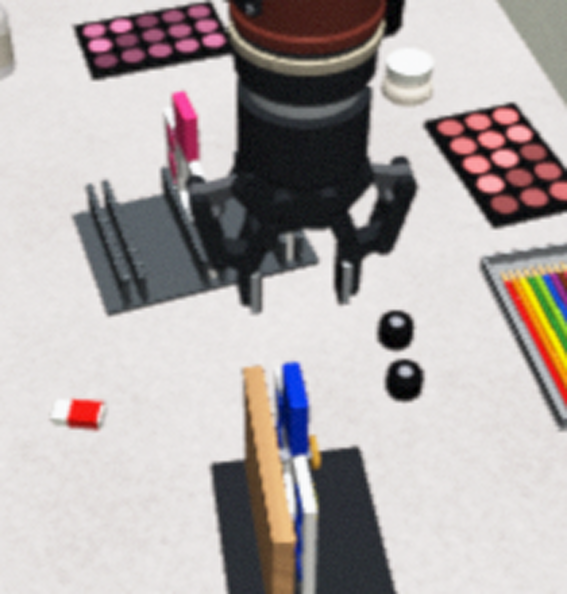

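The palette hangs upright on the screw, with its grip at (295,405) and the brass head at (315,450). The gripper is clear, the grip centre is at z≈0.174 (expected 0.1725), and it sits centred. Handing in.

```bash
python3 -c "from rig import arm; print(arm.sign_off())"
```

```text
the job is handed in; nothing more can be done
None
```

The blue palette hangs upright on the brass screw with the gripper clear, the pink and brown palettes were left untouched in the rack, and the job was handed in at about 13 s; no verdict was returned.

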